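# Aim the drip elbow at the bird-bath stone and turn the water on

### The job

Get the bird bath ready: lift the grey splash stone off the blue coaster and set it down, without dropping it, in the middle of the terracotta saucer. Then screw the brass elbow clockwise, further onto its leaning threaded stub, and stop when its hose-tail outlet first points at the stone, without running past it. Last, turn the green stop valve fully open, in line with its pipe; leave the saucer, the pitcher and the citrus squeezer where they are and let go of everything.

Things in the scene. Friction and masses are not known exactly. Their poses are not given: they have to be found in the camera images.
- riser: fixed copper drip riser. Origin on the table (z = 0) under its 22 mm upright pipe, in a brass flange 92 mm wide; z up. At 85 mm the pipe bends 35 degrees from vertical towards own -x and ends in a hexagon adaptor and the thread that carries the elbow. A 15 mm supply pipe (axis 30 mm up) leaves straight along own +x, through the stop valve 120 mm out, and runs off the table
- elbow_mid (a point): brass elbow's centre, turning with it, near (-45, 0, 149) mm in the riser's frame. Own z: screw axis, up out of the thread, leaning 35 degrees from vertical to the riser's -x; own x: the way the outlet points. Block 30 x 24 x 34 mm (x, y, z; z -10 to +24), free above; grip its flats 24 mm apart in y. Hexagon skirt 30 mm wide at z -31 to -10; barbed outlet, 18 mm thick, at x 15 to 46
- elbow (a joint): elbow's turn on its thread (rad), growing as it is screwed on, clockwise from above; 0: outlet towards the riser's own +x, away from the saucer. Starts at 0 to 0.9, already on the thread; sinks 0.35 mm per rad, needs 0.12 N m, stays where left. Stops at -1.0 and 4.9: the outlet can point at the saucer's middle only once between, at 2.7 to 3.6
- saucer: loose terracotta saucer (the bird bath), 156 mm in diameter at the rim, 30 mm high, wall 6 mm, 0.45 kg; origin at the centre of its underside, z up
- saucer_mid (a point): middle of the saucer's flat inner floor, 7 mm above the table; the floor is about 110 mm across
- stone: light grey round river stone, 45 mm in diameter at its widest (16 mm up), 34 mm high, flat underside 34 mm across, domed top, 60 to 130 g; origin at the centre of its underside, z up. It lies on the coaster at the start
- coaster: fixed blue hard silicone coaster, 96 mm in diameter, 6 mm thick; origin at the centre of its underside on the table
- valve (a joint): turn of the stop valve's green tee handle (rad): 0 shut, handle across the pipe (along the riser's own y); 1.57 fully open, handle in line with the pipe (riser's own x). It opens anticlockwise seen from above, has stops at both ends, needs about 0.06 N m and stays where it is left
- valve_grip (a point): middle of the green tee handle, on its upright turning axis, 71 mm above the table. The handle is 56 mm long (own x), 9 mm thick (own y) and 16 mm high; its top is 7 mm above this point. The valve body below it reaches 44 mm above the table
- squeezer: loose stainless citrus squeezer lying with arms folded together; bowl 72 mm in diameter, about 50 mm high, arms 190 mm along its own -x; origin under the bowl's centre. Not to be moved
- pitcher: loose small empty white ceramic pitcher standing beyond the riser towards the table's curved far edge, 86 mm in diameter, 115 mm high, handle along own +x; origin at the centre of its underside. Not to be moved
- feeder_perch (a point): middle of the front perch rod of the cedar bird feeder, which is fixed, 220 mm high with its gable roof and about 200 mm wide; the feeder's middle lies 90 mm from this point along own +x. Not part of the job: keep clear of it
Not all that is in view belongs to the job. Leave any pink or purple look-alike of the stone alone.

How it is judged:
By the outcome, as a careful person would: the job done as asked, in the order asked, and still so for the second after the job is handed in, with the robot touching nothing.
It also fails if it takes over 72 s, if anything falls off the work surface, if the arm or the gripper's body presses on something with over 40 N, if the wrist force passes 120 N, or if a joint passes its speed limit or range.

### The arm

A 6-joint arm with a two-finger parallel gripper is mounted at the origin on the work surface. World frame = base frame: x ahead of the robot, y to its left, z up, the work surface at z = 0. Lengths are in m, angles in rad, forces in N, time in s.
With the tool pointing down it reaches from about 0.2 to 0.875 m from the base axis. Payload 3.4 kg.
Tool frame: the origin (TCP) lies between the finger pads; the fingertips stand 25 mm ahead of it and the grasp point (between the pads) lies 6 mm ahead of it (r.nose_length is the z of the fingertips in the tool frame, in m); z points along the fingers, x is the direction in which the jaws open and shut, and the axes are right-handed (so a half turn about z gives the same grasp; the last joint's range is limited). The gripper opens to 94 mm and grips with 3 to 60 N. Pads are 16 mm wide; open, the fingers measure 119 mm over their backs; the gripper's body (75 mm by 177 mm) begins 78 mm behind the grasp point.
Start: joints at [1.084, 0.276, 1.505, -0, 1.361, -0.121], TCP at [0.206, 0.537, 0.23] pointing down, gripper open.
Joint ranges: [-2.89, 2.89], [-0.75, 2.08], [0.22, 2.7], [-1.18, 4.32], [0.11, 2.71], [-2.7, 2.7]. Speed limits (rad/s): [2.57, 2.57, 3.14, 3.14, 3.14, 3.14].

### API

Orientations are given as a unit quaternion [w, x, y, z].
In Python, from plant import r, gripper_to, inverse_kinematics, vision, models, telemetry gives the robot as it stands. Calls block until the motion is done:
- r.move_to(position, orientation): joint-space move of the TCP to a pose.
- r.move_l(position, rot=None, vel=0.15, guard=None): straight line of the TCP; rot=None keeps the orientation; vel is the mean speed in m/s. With guard (N) it stops when the force on the tool has changed by that much, and returns True; else False.
- r.movej(angles): joint-space move.
- gripper_to(opening, f_grip=None): finger opening in m; f_grip is the grip in N (None keeps the last); returns when the fingers have stopped.
- r.hold(seconds).
- inverse_kinematics(position, orientation): joint angles nearest the present ones, or None.
- vision.snapshot(name): name is "scene" or "top"; returns the picture (384x512x3 uint8, red, green, blue); there is no depth.
- vision.get_calibration(name): a dict with "fx", "fy", "cx", "cy" (pixels), "D" ([k1, k2, p1, p2, k3] as OpenCV has them; the pictures are not rectified), "position" and "orientation" of the camera in the world. Camera axes: x right, y down, z forward; pixel columns grow to the right and rows downward; lengths in m; the calibration is good to about 2 mm. A picture is of the moment at which its call begins. get_calibration takes no time and is no camera call.
A pose or a line that the arm cannot do raises r.PlanningError and nothing moves.
- r.sign_off(): hands the job in, once; it reports no verdict.
Trained networks look in the newest picture that a camera, given by its name, has taken for a name from the list of things; names that differ only in an ending like _2 or _b are one class to them, and where a whole thing is asked for, a point or a joint stands for the part that bears it (a point fixed in the world has none). Each returns a list of dicts, best first, with "score" (0 to 1); they miss things now and then, are a little off and sometimes report something else, mostly with a low value. They report only what shows in the picture. A call takes as long as a camera call. They do not tell look-alikes from the thing itself.
- models.boxes_of(thing, camera): "at" ([x, y, z] in m, in world coordinates, good to about 4 mm: the middle of the surface that is visible of it).
- models.regions_of(thing, camera): "pixels" (384x512 bool, what is visible of it).
- models.mark_of(thing, camera): "at" ([x, y, z] in m, in world coordinates, good to about 4 mm: a listed point, or the origin of a listed thing).
Readings, each from a call of its own:
- telemetry.current_t(): time.
- telemetry.current_joints(): joint angles.
- telemetry.current_dq(): joint speeds.
- telemetry.current_joint_efforts(): joint torques, N m.
- telemetry.current_ee_pos(): TCP position.
- telemetry.current_tool_rot(): TCP orientation.
- telemetry.current_wrist_force(): force on the tool from outside, world axes, zero at the start.
- telemetry.current_torque(): the same for the moment, N m.
- telemetry.current_opening(): finger opening in m.
Only numpy, scipy, OpenCV 4.12 (cv2) and the standard library are available. Lean on these libraries where they do the work, as an engineer would, in place of code of your own. Each camera call takes 0.05 s, during which the arm holds its last target.

## Working session

There is one attempt and no reset: what is moved stays moved. The work goes in short steps, each a Python script; the robot and the scene stay as the last script left them, time stands still between calls to the robot, and variables do not carry over. Pictures are saved under pics/ and viewed, and the job is handed in when it is done.

```bash
ls; mkdir -p pics
python3 - <<'E'
from plant import r, vision, models, telemetry
import cv2
for n in("scene","top"):
    im=vision.snapshot(n); cv2.imwrite(f"pics/{n}0.png",cv2.resize(im[:,:,::-1],(768,576)))
    print(n,vision.get_calibration(n))
for t in ["riser","elbow_mid","saucer_mid","stone","coaster","valve_grip","squeezer","pitcher","feeder_perch"]:
    for c in("scene","top"):
        print(t,c,[( [round(v,4) for v in d["at"]],round(d["score"],2)) for d in models.mark_of(t,c)[:4]])
print(telemetry.current_t())
E
```

```text
pics
scene {'fx': 440.6889799089449, 'fy': 440.6889799089449, 'cx': 256.7528510389381, 'cy': 192.17911146305903, 'D': array([-0.08439976,  0.        ,  0.        ,  0.        ,  0.        ]), 'position': array([ 1.11106333, -0.68915674,  0.80731482]), 'orientation': array([-0.40806926,  0.85659423,  0.28466303, -0.13672148])}
top {'fx': 411.9491473701638, 'fy': 411.9491473701638, 'cx': 262.23696239882946, 'cy': 194.53494959883656, 'D': array([-0.02179359,  0.        ,  0.        ,  0.        ,  0.        ]), 'position': array([ 0.50283439, -0.00896474,  1.21962093]), 'orientation': array([-0.02579229,  0.71331231, -0.70019306,  0.01581069])}
riser scene [([0.583, -0.0613, 0.0048], 0.98), ([0.4162, -0.2736, 0.0072], 0.24)]
riser top [([0.5839, -0.06, -0.0011], 0.88)]
elbow_mid scene [([0.565, -0.0234, 0.1496], 0.79), ([0.4993, 0.1239, 0.0066], 0.24)]
elbow_mid top [([0.5616, -0.0233, 0.1493], 0.51)]
saucer_mid scene []
saucer_mid top [([0.5085, 0.1231, 0.0081], 0.84)]
stone scene [([0.3617, -0.1504, 0.0034], 0.8), ([0.4165, -0.2766, 0.0117], 0.57), ([0.4641, -0.1639, -0.0015], 0.53), ([0.5087, 0.1286, 0.0013], 0.44)]
stone top [([0.4564, -0.1664, 0.0017], 0.76), ([0.4217, -0.2748, 0.0088], 0.64), ([0.363, -0.155, 0.0006], 0.45)]
coaster scene [([0.4247, -0.2895, 0.0011], 0.8)]
coaster top [([0.4258, -0.2917, 0.0045], 0.76)]
valve_grip scene [([0.6391, -0.1662, 0.0703], 0.49)]
valve_grip top [([0.6387, -0.1647, 0.0681], 0.64)]
squeezer scene [([0.7631, 0.204, -0.001], 0.6)]
squeezer top [([0.7609, 0.2019, -0.0007], 0.72)]
pitcher scene []
pitcher top [([0.7943, 0.0691, -0.0019], 0.75)]
feeder_perch scene [([0.6787, 0.3276, 0.0309], 0.77)]
feeder_perch top [([0.6803, 0.3266, 0.0319], 0.91)]
1.0
```

View pics/scene0.png

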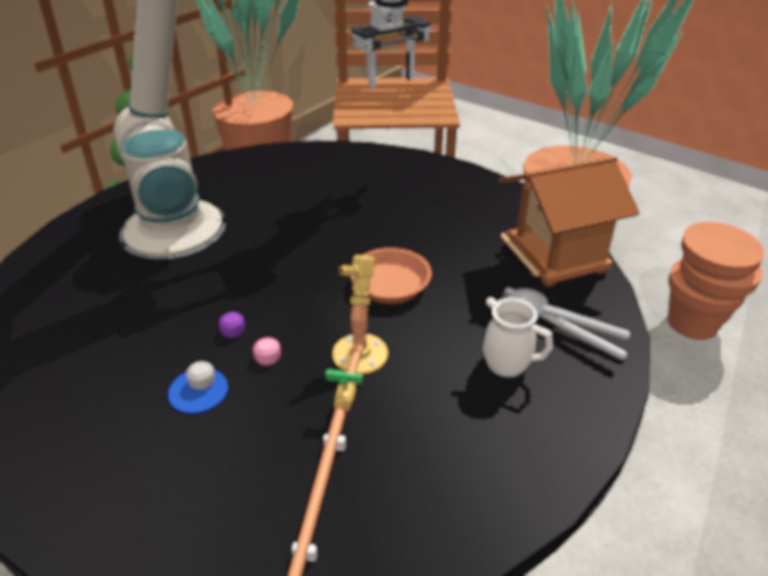

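View pics/top0.png

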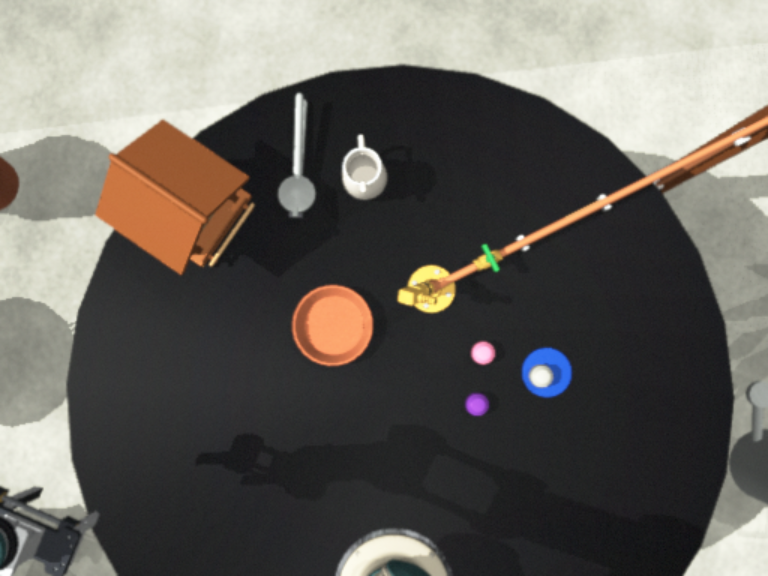

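Candidates (768x576 scene picture): grey at (200,373) on the blue coaster, pink at (267,350), purple at (232,324). Only the grey one is light grey and lies on the coaster. I'll confirm it in a crop and look closer at the elbow.

```bash
cat > h.py <<'E'
import numpy as np, cv2
from scipy.spatial.transform import Rotation as R
from plant import r, gripper_to, inverse_kinematics, vision, models, telemetry
def cam(n):
    c=vision.get_calibration(n); K=np.array([[c["fx"],0,c["cx"]],[0,c["fy"],c["cy"]],[0,0,1.]])
    q=c["orientation"]; M=R.from_quat([q[1],q[2],q[3],q[0]]).as_matrix()
    return K,np.array(c["D"]),M,np.array(c["position"])
def proj(n,P):
    K,D,M,p=cam(n); rv=cv2.Rodrigues(M.T)[0]
    return cv2.projectPoints(np.atleast_2d(P).astype(float),rv,-M.T@p,K,D)[0][:,0]
def back(n,uv,z):
    K,D,M,p=cam(n); u=cv2.undistortPoints(np.array(uv,float).reshape(-1,1,2),K,D)[:,0]
    d=np.c_[u,np.ones(len(u))]@M.T
    return p+d*((z-p[2])/d[:,2])[:,None]
def q_of(M):
    q=R.from_matrix(M).as_quat(); return [q[3],q[0],q[1],q[2]]
def tool(z,x):  # tool axes -> quaternion
    z=np.array(z,float);z/=np.linalg.norm(z);x=np.array(x,float);x-=z*(x@z);x/=np.linalg.norm(x)
    return np.c_[x,np.cross(z,x),z]
def crop(n,im,c,hw,k,fn):
    u,v=map(int,c);cv2.imwrite(fn,cv2.resize(im[max(0,v-hw):v+hw,max(0,u-hw):u+hw,::-1],None,fx=k,fy=k,interpolation=cv2.INTER_CUBIC))
E
python3 - <<'E'
from h import *
ims={n:vision.snapshot(n) for n in("scene","top")}
a=[]
for n,c in(("scene",(240,185)),("top",(283,195))):
    u,v=c;a.append(cv2.resize(ims[n][v-30:v+30,u-30:u+30,::-1],(390,390),interpolation=cv2.INTER_CUBIC))
cv2.imwrite("pics/elb.png",np.hstack(a))
u,v=155,235
b=[cv2.resize(ims["scene"][v-35:v+35,u-50:u+50,::-1],None,fx=4,fy=4,interpolation=cv2.INTER_CUBIC)]
u,v=345,250
b+=[cv2.resize(ims["top"][v-35:v+35,u-45:u+45,::-1],None,fx=4,fy=4,interpolation=cv2.INTER_CUBIC)]
cv2.imwrite("pics/stone.png",np.hstack(b))
# colour segmentations
for n in ims:
    hsv=cv2.cvtColor(ims[n],cv2.COLOR_RGB2HSV)
    g=(hsv[...,0]>50)&(hsv[...,0]<80)&(hsv[...,1]>120)&(hsv[...,2]>60)
    if n=="scene": g[:200]=0
    ys,xs=np.nonzero(g); print(n,"green",len(xs),back(n,[[xs.mean(),ys.mean()]],0.072).round(4))
    pts=np.c_[xs,ys]; w=back(n,pts,0.075)[:,:2]; U,S,V=np.linalg.svd(w-w.mean(0)); print(" dir",V[0], np.ptp((w-w.mean(0))@V[0]))
    bl=(hsv[...,0]>100)&(hsv[...,0]<125)&(hsv[...,1]>150)&(hsv[...,2]>60)
    ys,xs=np.nonzero(bl); hull=cv2.convexHull(np.c_[xs,ys].astype(np.float32))
    e=cv2.fitEllipse(hull); print(" coaster",e, back(n,[e[0]],0.006).round(4))
for c in ims:
  for t,ths in(("stone",None),("saucer",None),("elbow_mid",None)):
    for d in models.regions_of(t,c)[:4]:
        ys,xs=np.nonzero(d["pixels"]); 
        if len(xs)<8: continue
        cnt=max(cv2.findContours(d["pixels"].astype(np.uint8),0,1)[0],key=len)
        e=cv2.fitEllipse(cnt) if len(cnt)>4 else None
        print(c,t,round(d["score"],2),len(xs),xs.mean().round(1),ys.mean().round(1),e and np.round(e[0],1),e and np.round(e[1],1))
E
```

```text
scene green 151 [[ 0.6382 -0.1734  0.072 ]]
 dir [0.92341727 0.38379753] 0.059447521720474794
 coaster ((131.39923095703125, 260.16375732421875), (29.81816864013672, 41.71803283691406), 72.97331237792969) [[ 0.4296 -0.2931  0.006 ]]
top green 97 [[ 0.6381 -0.1707  0.072 ]]
 dir [-0.8853476  -0.46492971] 0.058646728470688164
 coaster ((364.06536865234375, 247.83526611328125), (33.6473388671875, 34.29291534423828), 119.90648651123047) [[ 0.4235 -0.2919  0.006 ]]
scene stone 0.8 211 177.8 234.1 [177.8 234.1] [15.5 15.6]
scene stone 0.75 284 133.3 249.9 [133.3 249.9] [17.9 18.4]
scene stone 0.7 149 228.7 251.7 [228.7 251.7] [ 7.6 22.3]
scene stone 0.51 252 154.4 217.0 [154.4 217. ] [16.2 17.9]
scene saucer 0.91 1139 264.4 183.8 [264.  183.7] [36.  40.6]
scene elbow_mid 0.8 330 239.5 181.6 [239.2 181.6] [19.9 21.9]
top stone 0.65 174 360.9 250.3 [360.9 250.3] [13.6 14.5]
top stone 0.6 179 318.2 269.1 [318.2 269.1] [13.8 14.6]
top stone 0.51 159 322.4 235.1 [322.4 235.2] [13.3 13.5]
top stone 0.2 3080 395.2 139.4 [391.1 141.5] [ 41.6 239.5]
top saucer 0.9 2169 221.4 216.8 [221.4 216.8] [51.  52.3]
top elbow_mid 0.19 2244 221.6 216.3 [221.6 216.3] [52.5 52.7]
```

View pics/elb.png

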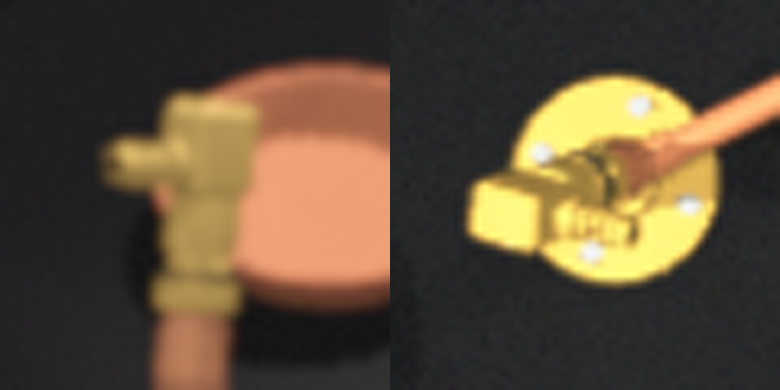

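View pics/stone.png

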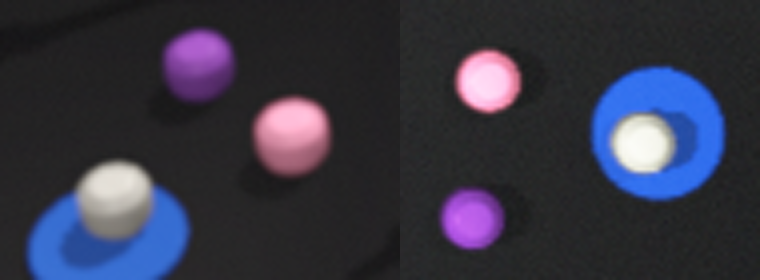

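The crop confirms it: the light grey stone sits on the blue coaster (crop 115,200 scene; 643,143 top), and the pink and purple ones are look-alikes on bare table. In the elbow crops the outlet tip is at about (112,165) in scene and (632,228) in top. Next I fit the riser pose and elbow angle and check reachability.

```bash
cat > fit.py <<'E'
from h import *
from scipy.optimize import least_squares
L=np.deg2rad(35)
def frame(x,y,yaw):
    c,s=np.cos(yaw),np.sin(yaw); return np.array([[c,-s,0],[s,c,0],[0,0,1]]),np.array([x,y,0])
def elb(p,th):
    Rr,o=frame(*p); a=Rr@[-np.sin(L),0,np.cos(L)]; e=Rr@[np.cos(L),0,np.sin(L)]; yy=Rr@[0,1,0]
    x=np.cos(th)*e-np.sin(th)*yy
    return o+Rr@[-.045,0,.149], x, np.cross(a,x), a   # mid, x,y,z axes
def stone_xy():
    pass
E
python3 - <<'E'
from fit import *
sc={"valve":None}
tip={"scene":(227.2,180.4),"top":(290.2,200.1)}
m,x=None,None
marks=[("r",[.583,-.0613,0]),("r",[.5839,-.06,0]),("e",[.565,-.0234,.1496]),("e",[.5616,-.0233,.1493]),("v",[.6391,-.1662,.071]),("v",[.6387,-.1647,.071]),("v",[.6382,-.1734+.002,.071]),("v",[.6381,-.1707+.001,.071])]
def res(q):
    p=q[:3];Rr,o=frame(*p);out=[]
    for k,v in marks:
        w={"r":o,"e":o+Rr@[-.045,0,.149],"v":o+Rr@[.12,0,.071]}[k]; out+=list((w-v)[:2]/.004)
    out.append((np.arctan2(-.885,.465)-p[2])/0.03)
    mid,x,y,z=elb(p,q[3])
    for n in tip: out+=list((proj(n,mid+.046*x)[0]-tip[n])/1.5)
    return out
s=least_squares(res,[.5835,-.06,-1.09,.4]); print("pose",s.x.round(4),np.rad2deg(s.x[2:]),s.cost); print(np.round(s.fun,1))
# stone by triangulation
for n,uv in(("scene",(133.3,249.9)),("top",(360.9,250.3))): print("stone",n,back(n,[uv],.023).round(4))
for n,uv in(("top",(221.4,216.8)),): print("saucer rim",back(n,[uv],.028).round(4))
np.save("pose.npy",s.x)
vis=[]
for n,c in(("scene",(240,195)),("top",(295,190))):
    im=vision.snapshot(n)[:,:,::-1].copy(); k=6; u0,v0=c[0]-32,c[1]-40
    im=cv2.resize(im[v0:v0+80,u0:u0+64],None,fx=k,fy=k,interpolation=cv2.INTER_CUBIC)
    mid,x,y,z=elb(s.x[:3],s.x[3])
    P=[mid+sx*.015*x+sy*.012*y+sz*z for sx in(-1,1) for sy in(-1,1) for sz in(-.01,.024)]+[mid+.046*x,mid+.015*x]
    Rr,o=frame(*s.x[:3]); P+=[o+Rr@[.12,t,.078] for t in(-.028,.028)]+[o+Rr@[.046*np.cos(t),.046*np.sin(t),.004] for t in np.arange(0,6.3,.5)]
    for (u,v) in proj(n,P): cv2.circle(im,(int((u-u0+.5)*k),int((v-v0+.5)*k)),3,(255,0,255),-1)
    vis.append(im)
cv2.imwrite("pics/ov.png",np.hstack(vis))
E
```

```text
pose [ 0.5834 -0.0625 -1.0869  0.6398] [-62.27650747  36.65792708] 2.3442745029480534
[ 0.1 -0.3 -0.1 -0.6 -0.6  0.2  0.2  0.2  0.  -0.6  0.1 -1.   0.3  0.7
  0.3  0.2 -0.   0.  -1.  -0.7 -0.2]
stone scene [[ 0.4218 -0.2761  0.023 ]]
stone top [[ 0.4173 -0.2788  0.023 ]]
saucer rim [[0.5062 0.1255 0.028 ]]
```

View pics/ov.png

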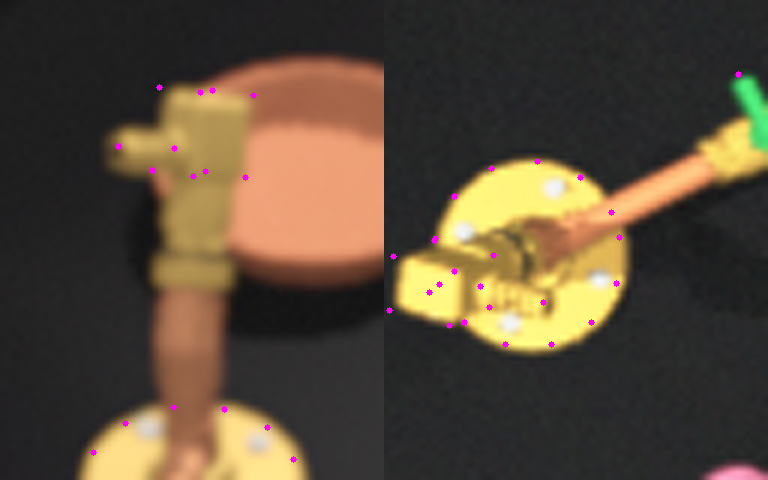

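Run:
```python
from fit import *
print("flange top",back("top",[[287.25,192.2]],.003).round(4))
q0=telemetry.current_joints(); w=telemetry.current_tool_rot(); print("jaw0",R.from_quat([w[1],w[2],w[3],w[0]]).as_matrix()[:,0].round(3))
down=[0,0,-1]
def ik(P,M): 
    j=inverse_kinematics(list(P),q_of(M)); return None if j is None else np.round(j,2)
for nm,P in(("stone",[.4195,-.2775,.034]),("sauc",[.507,.1245,.036])):
    for a in range(0,180,30):
        d=[np.cos(np.deg2rad(a)),np.sin(np.deg2rad(a)),0]; print(nm,a,ik(P,tool(down,d)))
p=np.load("pose.npy")
for th in np.arange(0.4,3.5,.4):
    mid,x,y,z=elb(p[:3],th)
    for s in(1,-1): print("elb",round(th,2),s,ik(mid+z*.019,tool(-z,s*y)))
Rr,o=frame(*p[:3])
for v in(0,.8,1.57):
    for s in(1,-1): print("valve",v,s,ik(o+Rr@[.12,0,.079],tool(down,s*Rr@[np.cos(v),np.sin(v),0])))
```

```text
flange top [[ 0.5826 -0.0649  0.003 ]]
jaw0 [0.358 0.934 0.   ]
stone 0 [-0.72  0.36  1.94 -0.    0.84 -0.72]
stone 30 [-0.72  0.36  1.94 -0.    0.84 -1.25]
stone 60 [-0.72  0.36  1.94 -0.    0.84 -1.77]
stone 90 [-0.72  0.36  1.94 -0.    0.84 -2.29]
stone 120 None
stone 150 None
sauc 0 [ 0.11  0.38  1.89 -0.    0.86  0.11]
sauc 30 [ 0.11  0.38  1.89 -0.    0.86 -0.42]
sauc 60 [ 0.11  0.38  1.89 -0.    0.86 -0.94]
sauc 90 [ 0.11  0.38  1.89 -0.    0.86 -1.46]
sauc 120 [ 0.11  0.38  1.89 -0.    0.86 -1.99]
sauc 150 [ 0.11  0.38  1.89 -0.    0.86 -2.51]
elb 0.4 1 [ 0.22  0.27  1.88 -0.74  0.96  0.56]
elb 0.4 -1 [ 0.22  0.27  1.88 -0.74  0.96 -2.58]
elb 0.8 1 [ 0.22  0.27  1.88 -0.74  0.96  0.96]
elb 0.8 -1 [ 0.22  0.27  1.88 -0.74  0.96 -2.18]
elb 1.2 1 [ 0.22  0.27  1.88 -0.74  0.96  1.36]
elb 1.2 -1 [ 0.22  0.27  1.88 -0.74  0.96 -1.78]
elb 1.6 1 [ 0.22  0.27  1.88 -0.74  0.96  1.76]
elb 1.6 -1 [ 0.22  0.27  1.88 -0.74  0.96 -1.38]
elb 2.0 1 [ 0.22  0.27  1.88 -0.74  0.96  2.16]
elb 2.0 -1 [ 0.22  0.27  1.88 -0.74  0.96 -0.98]
elb 2.4 1 [ 0.22  0.27  1.88 -0.74  0.96  2.56]
elb 2.4 -1 [ 0.22  0.27  1.88 -0.74  0.96 -0.58]
elb 2.8 1 None
elb 2.8 -1 [ 0.22  0.27  1.88 -0.74  0.96 -0.18]
elb 3.2 1 None
elb 3.2 -1 [ 0.22  0.27  1.88 -0.74  0.96  0.22]
valve 0 1 [-0.36  0.51  1.52 -0.    1.11  0.72]
valve 0 -1 [-0.36  0.51  1.52 -0.    1.11 -2.42]
valve 0.8 1 [-0.36  0.51  1.52 -0.    1.11 -0.08]
valve 0.8 -1 None
valve 1.57 1 [-0.36  0.51  1.52 -0.    1.11 -0.85]
valve 1.57 -1 [-0.36  0.51  1.52 -0.    1.11  2.3 ]
```

Run:
```python
from fit import *
t0=telemetry.current_t()
M=q_of(tool([0,0,-1],[1,0,0]))
r.move_l([.206,.537,.32],vel=.3)
r.move_to([.4195,-.2775,.20],M); print(telemetry.current_t()-t0)
gripper_to(.08)
print("touch",r.move_l([.4195,-.2775,.075],vel=.2), r.move_l([.4195,-.2775,.034],vel=.06,guard=4))
print(telemetry.current_ee_pos(),telemetry.current_t()-t0)
ims=[]
for n in("scene","top"):
    im=vision.snapshot(n)[:,:,::-1]; u,v=map(int,proj(n,[.4195,-.2775,.03])[0]); ims.append(cv2.resize(im[v-40:v+40,u-40:u+40],(390,390),interpolation=cv2.INTER_CUBIC))
cv2.imwrite("pics/pre.png",np.hstack(ims))
```

```text
3.4333
touch False False
[ 0.41964026 -0.27762698  0.03399513] 5.4917
```

View pics/pre.png

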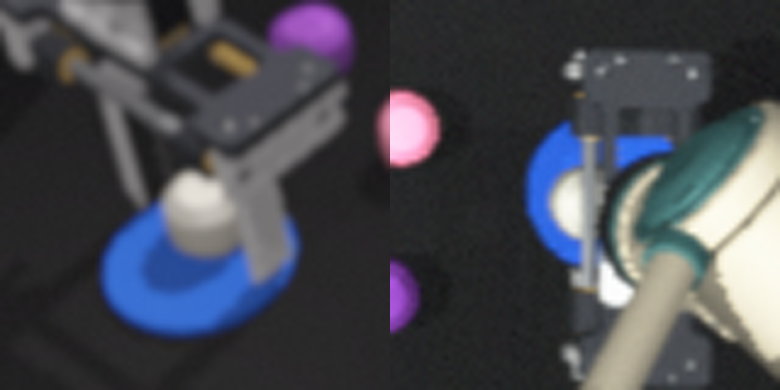

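The stone sits between the two fingers (crop 200,215 scene), so I close, lift and check.

Run:
```python
from fit import *
t0=telemetry.current_t()
gripper_to(.03,25); print("open",telemetry.current_opening(),telemetry.current_ee_pos(),telemetry.current_wrist_force())
r.move_l([.4195,-.2775,.06],vel=.06); r.hold(.1);print("F",telemetry.current_wrist_force())
r.move_l([.4195,-.2775,.26],vel=.3)
print("open",telemetry.current_opening())
M=q_of(tool([0,0,-1],[.937,.35,0]))
r.move_to([.507,.1245,.20],M)
print("open",telemetry.current_opening(),telemetry.current_wrist_force(),telemetry.current_t()-t0)
ims=[]
for n in("scene","top"):
    im=vision.snapshot(n)[:,:,::-1]; u,v=map(int,proj(n,[.507,.1245,.1 if n=="scene" else 0])[0]); ims.append(cv2.resize(im[v-45:v+45,u-45:u+45],(390,390),interpolation=cv2.INTER_CUBIC))
cv2.imwrite("pics/carry.png",np.hstack(ims))
for d in models.mark_of("stone","scene")[:4]: print(d)
for d in models.mark_of("saucer","scene")[:4]: print(d)
```

```text
open 0.0434278225159227 [ 0.41936678 -0.27747274  0.03404837] [-0.14666026 -0.54833076  1.40753334]
F [ 0.72395325 -0.37675414 -1.11027646]
open 0.043510667844167815
open 0.04366084993432688 [-0.3582003   0.49421313 -0.10490944] 3.6916
{'at': [0.5055, 0.1279, 0.1719], 'score': 0.77}
{'at': [0.3626, -0.1533, 0.002], 'score': 0.7}
{'at': [0.5097, 0.1268, -0.0022], 'score': 0.75}
```

View pics/carry.png

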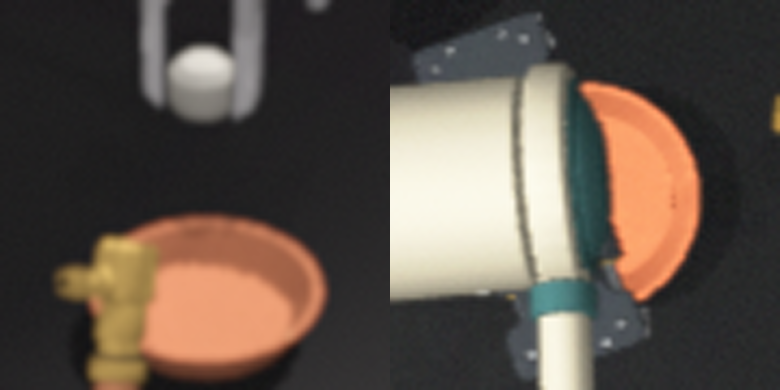

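Run:
```python
from fit import *
t0=telemetry.current_t()
r.move_l([.508,.125,.07],vel=.2)
r.move_l([.508,.125,.040],vel=.06); f=telemetry.current_wrist_force()
print("touch",r.move_l([.508,.125,.0335],vel=.02,guard=2.5),telemetry.current_ee_pos(),f,telemetry.current_wrist_force())
gripper_to(.066); print(telemetry.current_opening())
r.move_l([.508,.125,.10],vel=.15)
r.move_l([.508,.125,.28],vel=.3)
p=np.load("pose.npy");mid,x,y,z=elb(p[:3],p[3])
M=q_of(tool(-z,-y))
r.move_to(list(mid+.12*z),M)
print(telemetry.current_t(),telemetry.current_t()-t0,telemetry.current_joints())
gripper_to(.05)
for n in("scene","top"):
    im=vision.snapshot(n)[:,:,::-1]; cv2.imwrite(f"pics/{n}2.png",cv2.resize(im,(768,576)))
    for t in("stone","saucer_mid"):
        print(n,t,[np.round(d["at"],4) for d in models.mark_of(t,n)[:3]])
```

```text
touch True [0.50862759 0.12508071 0.03491241] [-0.35648625 -0.4631533  -1.35354869] [-0.67298075 -0.45409037  3.38649218]
0.06606812678492675
16.5167 5.5334 [ 0.33390136  0.17984428  1.76523467 -0.65930485  1.18258042 -2.39819862]
scene stone [array([ 0.4606, -0.1646, -0.0013]), array([ 0.3605, -0.1508,  0.0021]), array([0.5086, 0.1241, 0.006 ])]
scene saucer_mid [array([0.5021, 0.1253, 0.0046])]
top stone [array([ 0.4597, -0.1645,  0.0011]), array([ 3.616e-01, -1.542e-01, -2.000e-04])]
top saucer_mid [array([0.5067, 0.1258, 0.007 ]), array([ 0.5831, -0.0616, -0.0028])]
```

View pics/scene2.png

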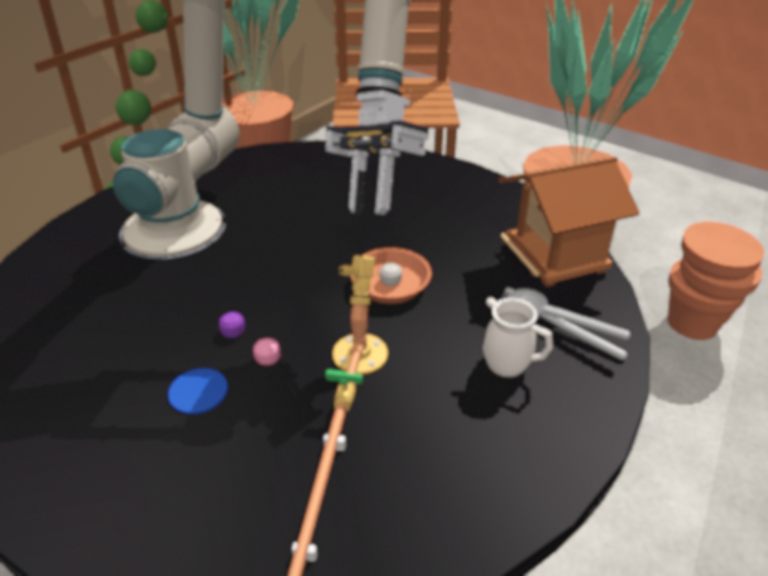

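View pics/top2.png

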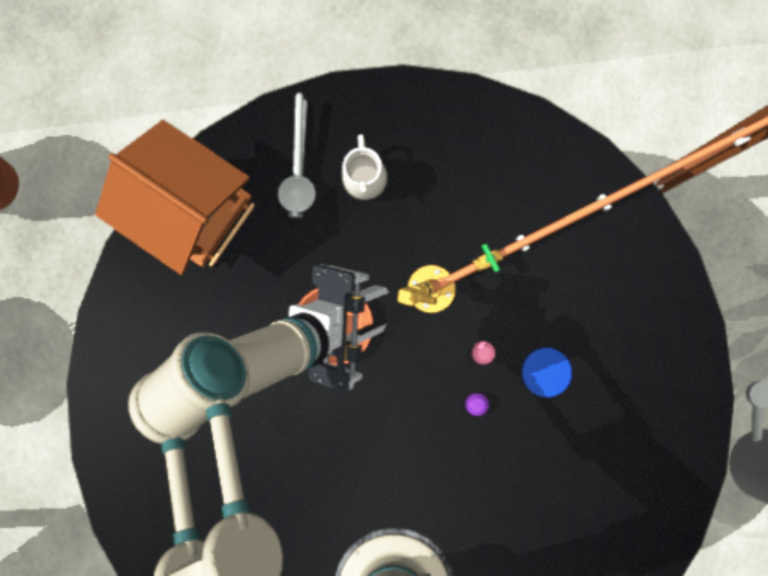

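The stone is in the saucer at (391,274) in scene, with the coaster empty. The open gripper is waiting above the elbow. I check how well projection matches the real fingertips before approaching.

Run:
```python
from fit import *
P=np.array(telemetry.current_ee_pos());w=telemetry.current_tool_rot();T=R.from_quat([w[1],w[2],w[3],w[0]]).as_matrix()
p=np.load("pose.npy");mid,x,y,z=elb(p[:3],p[3])
op=telemetry.current_opening();vis=[]
Rr,o=frame(*p[:3])
for n,c in(("scene",(250,150)),("top",(265,200))):
    im=vision.snapshot(n)[:,:,::-1]; k=6; u0,v0=c[0]-32,c[1]-48
    im=cv2.resize(im[v0:v0+96,u0:u0+64],None,fx=k,fy=k,interpolation=cv2.INTER_CUBIC)
    for s in(1,-1):
        for t in(1,-1):
            for (u,v) in proj(n,[P+T@[s*op/2,t*.008,.025]]): cv2.circle(im,(int((u-u0+.5)*k),int((v-v0+.5)*k)),3,(255,0,255),-1)
    C=[mid+sx*.015*x+sy*.012*y+.024*z for sx in(-1,1) for sy in(-1,1)]+[mid+.046*x]
    for (u,v) in proj(n,C): cv2.circle(im,(int((u-u0+.5)*k),int((v-v0+.5)*k)),3,(255,255,0),-1)
    vis.append(im)
cv2.imwrite("pics/reg.png",np.hstack(vis))
```

```text
(no output)
```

View pics/reg.png

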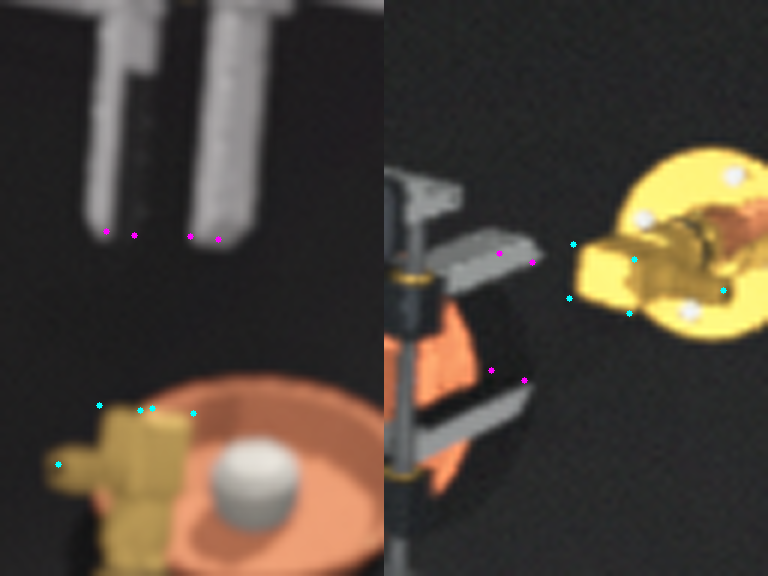

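Registration is good in both views. The predicted block corners (e.g. 573,244 in top) lie about 1.2 px left of the observed ones (582,243), so I shift the riser estimate about 2 mm towards -y and approach.

Run:
```python
from fit import *
t0=telemetry.current_t()
p=np.load("pose.npy"); p[0]=.5840;p[1]=-.0645;np.save("pose2.npy",p)
mid,x,y,z=elb(p[:3],p[3])
r.move_l(list(mid+.07*z),vel=.15)
print("touch",r.move_l(list(mid+.019*z),vel=.05,guard=5))
f0=np.array(telemetry.current_wrist_force())
gripper_to(.015,10); r.hold(.2)
f=np.array(telemetry.current_wrist_force())-f0; m=np.array(telemetry.current_torque())
A=np.c_[x,y,z]
print("open",telemetry.current_opening(),"F in elbow axes",(A.T@f).round(2),"M",(A.T@m).round(3),telemetry.current_t()-t0, (A.T@(np.array(telemetry.current_ee_pos())-mid)).round(4))
ims=[]
for n in("scene","top"):
    im=vision.snapshot(n)[:,:,::-1]; u,v=map(int,proj(n,mid)[0]); ims.append(cv2.resize(im[v-35:v+35,u-35:u+35],(390,390),interpolation=cv2.INTER_CUBIC))
cv2.imwrite("pics/eg.png",np.hstack(ims))
```

```text
touch False
open 0.0240753725181777 F in elbow axes [-0.37 -4.49  4.23] M [-0.996  0.291 -0.122] 2.375 [ 0.     -0.0009  0.0191]
```

View pics/eg.png

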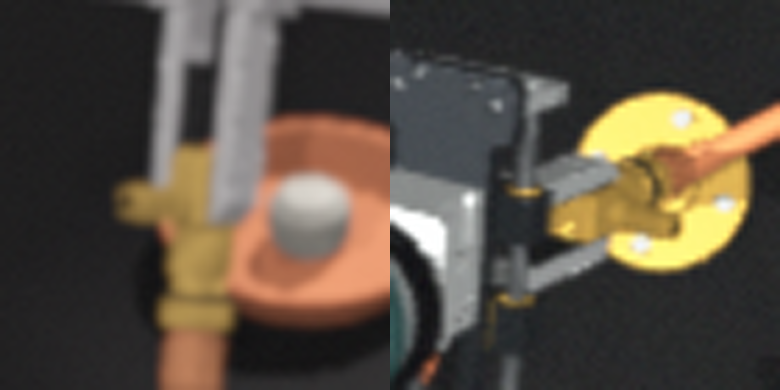

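Gripped on the flats (24.1 mm opening, outlet clear at crop 130,200 scene), with a small 4.5 N side load. I relieve that, then turn in segments and re-centre by force.

```bash
cat > turn.py <<'E'
from fit import *
import sys
p=np.load("pose2.npy")
def target(st):
    mid,x,y,z=elb(p[:3],0); d=np.array(st)-mid
    # dir = cos e - sin yy ; e=x, yy=y at theta 0
    return np.arctan2(-(d@y),d@x)%(2*np.pi)
def pose(th,off):  # off in riser-fixed axes at theta=0
    mid,x,y,z=elb(p[:3],th); return mid+off+z*(.019-.00035*(th-p[3])),tool(-z,-y),np.c_[x,y,z]
def go(th,off):
    P,M,A=pose(th,off); j=inverse_kinematics(list(P),q_of(M)); r.movej(j); r.hold(.05)
def state(th,off,f0):
    P,M,A=pose(th,off); f=np.array(telemetry.current_wrist_force())-f0; e=np.array(telemetry.current_ee_pos())-P
    w=telemetry.current_tool_rot();T=R.from_quat([w[1],w[2],w[3],w[0]]).as_matrix()
    rv=A.T@R.from_matrix(T@M.T).as_rotvec()
    return A,A.T@f,A.T@e,rv
E
python3 - <<'E'
from turn import *
t0=telemetry.current_t()
print("target",target([.508,.125,.024]),target([.508,.125,.007]))
th=p[3]; off=np.zeros(3); f0=np.array([0,0,0.])
A,f,e,rv=state(th,off,f0); print(f.round(2),(e*1e3).round(2),rv.round(4))
off=off+A[:,1]*(-.001); go(th,off); A,f,e,rv=state(th,off,f0); print(f.round(2),(e*1e3).round(2),rv.round(4))
gripper_to(.015,40);r.hold(.1); A,f,e,rv=state(th,off,f0); print("40N",f.round(2),(e*1e3).round(2),rv.round(4))
for k in range(2):
    th+=.35; go(th,off); A,f,e,rv=state(th,off,f0); print(round(th,2),f.round(2),(e*1e3).round(2),rv.round(4),telemetry.current_opening())
    off=off+A[:,1]*np.clip(f[1]/6000,-.001,.001)
np.save("st.npy",np.r_[th,off]); print(telemetry.current_joints(),telemetry.current_t(),telemetry.current_t()-t0)
E
```

```text
target 3.2450012070303584 3.24025318365341
[-0.03 -4.01  4.69] [ 0.03 -0.87  0.07] [-0.0015 -0.0001 -0.0003]
[-0.19 -1.27  3.12] [0.   0.1  0.08] [ 0.0001  0.0001 -0.0002]
40N [ 0.14 -2.14  3.53] [0.01 0.09 0.09] [0.0002 0.     0.    ]
0.99 [ 0.1  -4.45  6.14] [ 0.02 -0.31  0.08] [-0.0006  0.      0.0001] 0.023965890252536627
1.34 [ 2.1  -2.13  4.97] [-0.07 -0.02  0.07] [-0.0001  0.0002  0.002 ] 0.02382096681875587
[ 0.21379978  0.26625846  1.88457347 -0.74319665  0.95565621 -1.64217538] 21.4417 1.5749999999999993
```

Run:
```python
from turn import *
s=np.load("st.npy");th=s[0];off=s[1:];f0=np.zeros(3)
while th<3.0:
    th=min(th+.4,3.05); go(th,off); A,f,e,rv=state(th,off,f0); print(round(th,2),f.round(2),(e*1e3).round(2),rv.round(4),(A.T@np.array(telemetry.current_torque())).round(2))
    off=off+A[:,1]*np.clip(f[1]/6000,-.001,.001)
np.save("st.npy",np.r_[th,off]); print(off,telemetry.current_opening(),telemetry.current_t())
vis=[]
P,M,A=pose(th,off); mid=P-A[:,2]*.019
for n,c in(("scene",None),("top",None)):
    im=vision.snapshot(n)[:,:,::-1]; k=6; c=proj(n,[(mid+np.array([.508,.125,.024]))/2])[0]; u0,v0=int(c[0])-32,int(c[1])-40
    im=cv2.resize(im[v0:v0+80,u0:u0+64],None,fx=k,fy=k,interpolation=cv2.INTER_CUBIC)
    for (u,v) in proj(n,[mid+t*A[:,0] for t in(.046,.1,.15,.19,.22)]): cv2.circle(im,(int((u-u0+.5)*k),int((v-v0+.5)*k)),2,(255,0,255),-1)
    vis.append(im)
cv2.imwrite("pics/turn.png",np.hstack(vis))
```

```text
1.74 [ 1.31 -1.85  5.21] [-0.09 -0.16  0.05] [-0.0004  0.0002  0.0011] [-0.68 -0.41 -0.11]
2.14 [ 2.85 -1.14  5.01] [-0.12 -0.35  0.07] [-0.0008  0.0003  0.0011] [-0.52 -0.67 -0.08]
2.54 [ 2.42 -1.24  5.9 ] [ 0.06 -0.64  0.05] [-0.0014 -0.0001  0.0011] [-0.32 -0.78 -0.06]
2.94 [2.46 0.76 4.89] [ 0.26 -0.8   0.09] [-0.0017 -0.0006  0.0011] [-0.06 -0.8  -0.11]
3.05 [ 3.9  -0.97  4.51] [ 0.35 -1.    0.06] [-0.0021 -0.0008  0.001 ] [ 0.02 -0.77 -0.02]
[-0.00163461  0.00111357 -0.00122268] 0.024243512830947514 23.8083
```

View pics/turn.png

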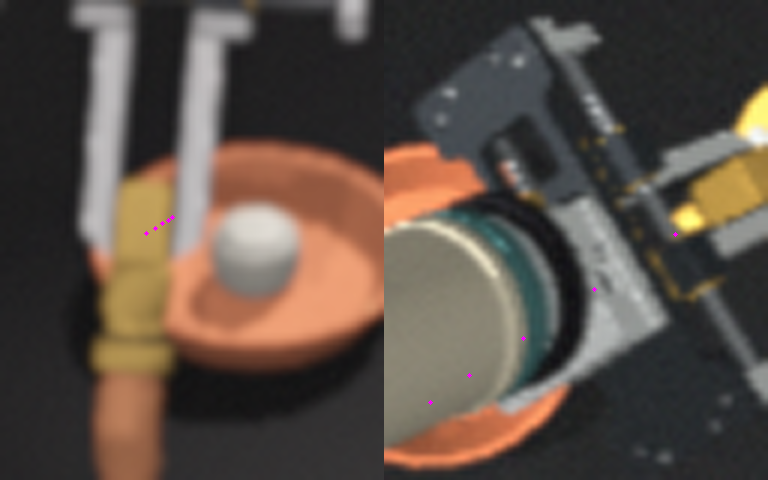

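Run:
```python
from turn import *
s=np.load("st.npy");th=s[0];off=s[1:];f0=np.zeros(3)
A,f,e,rv=state(th,off,f0)
mid=np.array(telemetry.current_ee_pos())-.019*A[:,2]
_,x,y,z=elb(p[:3],0)
d=np.array([.5086,.1251,.022])-mid; tg=np.arctan2(-(d@y),d@x)%(2*np.pi); 
az=np.arctan2(d[1],d[0]); from scipy.optimize import brentq
g=lambda t:(lambda v:np.sin(np.arctan2(v[1],v[0])-az))(elb(p[:3],t)[1]); print("target perp-plane",tg,"azimuth",brentq(g,2.8,3.6))
th=tg-.008; go(th,off); A,f,e,rv=state(th,off,f0); print(th,f.round(2),(e*1e3).round(2),rv.round(4),(A.T@np.array(telemetry.current_torque())).round(3))
np.save("st.npy",np.r_[th,off])
# relieve: open and retreat along +z
gripper_to(.05); P,M,A=pose(th,off)
r.move_l(list(P+.06*A[:,2]),vel=.15); r.move_l(list(P+.13*A[:,2]),vel=.3)
r.move_to([.46,-.18,.30],q_of(tool([0,0,-1],[.3,-1,0]*np.array(-1)))) if False else None
print(telemetry.current_t(),telemetry.current_joints())
vis=[]
for n in("scene","top"):
    im=vision.snapshot(n)[:,:,::-1]; k=6; c=proj(n,[(mid+np.array([.508,.125,.024]))/2])[0]; u0,v0=int(c[0])-32,int(c[1])-40
    im=cv2.resize(im[v0:v0+80,u0:u0+64],None,fx=k,fy=k,interpolation=cv2.INTER_CUBIC)
    vis.append(im)
cv2.imwrite("pics/turn2.png",np.hstack(vis))
```

```text
target perp-plane 3.249111250284819 azimuth 3.2540830555309834
3.241111250284819 [3.07 0.22 4.45] [ 0.54 -0.99  0.09] [-0.0021 -0.0012  0.0011] [ 0.165 -0.794 -0.052]
25.8 [ 0.36637226  0.16051708  1.73139367 -0.64571706  1.24213399  0.19445444]
```

View pics/turn2.png

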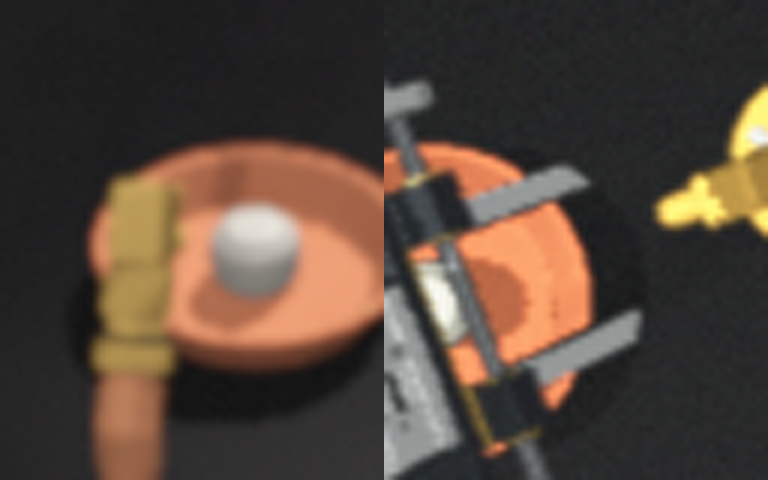

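The outlet now points towards the stone. I move to hover over the valve and check the elbow from the clear top view before turning the valve.

Run:
```python
from turn import *
Rr,o=frame(*p[:3]); V=o+Rr@[.12,0,0]; print("valve",V)
P=np.array(telemetry.current_ee_pos())
r.move_l([P[0]-.02,P[1]+.02,.35],vel=.3)
r.move_to([V[0],V[1],.27],q_of(tool([0,0,-1],Rr@[1,0,0])))
gripper_to(.04); print(telemetry.current_t(),telemetry.current_joints())
s=np.load("st.npy");th=s[0]; _,_,A=pose(th,s[1:])
vis=[];mid,x,y,z=elb(p[:3],th); mid=mid-.0009*z
for n,sh in(("scene",0),("top",0)):
    im=vision.snapshot(n)[:,:,::-1]; cv2.imwrite(f"pics/{n}3.png",cv2.resize(im,(768,576))); k=6; c=proj(n,[(mid+np.array([.508,.125,.024]))/2])[0]; u0,v0=int(c[0])-32,int(c[1])-36
    im=cv2.resize(im[v0:v0+72,u0:u0+64],None,fx=k,fy=k,interpolation=cv2.INTER_CUBIC)
    for (u,v) in proj(n,[mid+t*x for t in(.046,.07,.1,.13,.16,.19,.22)]): cv2.circle(im,(int((u-u0+.5)*k),int((v-v0+.5)*k)),2,(255,0,255),-1)
    vis.append(im)
    for t in("stone","saucer_mid","elbow_mid","valve_grip"): print(n,t,[np.round(d["at"],4) for d in models.mark_of(t,n)[:4]])
cv2.imwrite("pics/turn3.png",np.hstack(vis))
```

```text
valve [ 0.6398246  -0.17072435  0.        ]
27.8417 [-3.63911679e-01  3.92308950e-01  1.23183750e+00 -6.71462384e-05
  1.51673410e+00  7.21159000e-01]
scene stone [array([ 4.617e-01, -1.631e-01,  4.000e-04]), array([ 0.3621, -0.1501,  0.0009]), array([0.5097, 0.1262, 0.009 ])]
scene saucer_mid [array([0.5034, 0.1262, 0.0042]), array([ 0.4266, -0.2869,  0.0005])]
scene elbow_mid [array([ 0.5604, -0.0215,  0.1493])]
scene valve_grip [array([ 0.5087,  0.1273, -0.0028]), array([ 0.64  , -0.1642,  0.0701])]
top stone [array([0.5104, 0.1231, 0.0074]), array([ 0.458 , -0.1652,  0.0011])]
top saucer_mid [array([0.5042, 0.1264, 0.0068])]
top elbow_mid [array([ 0.5606, -0.0239,  0.1492])]
top valve_grip []
```

View pics/turn3.png

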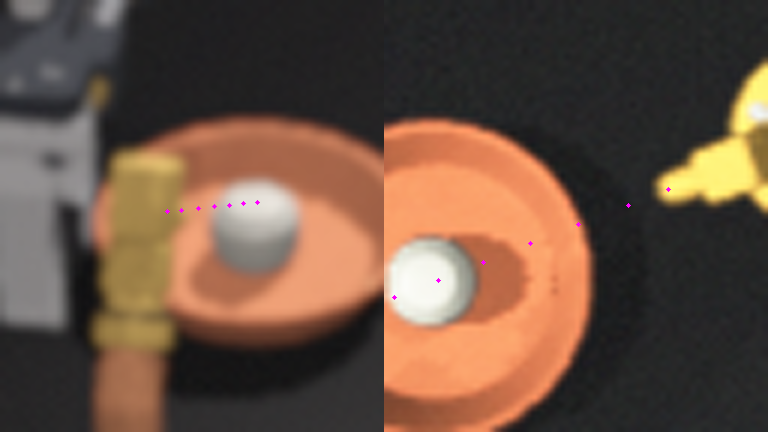

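View pics/top3.png

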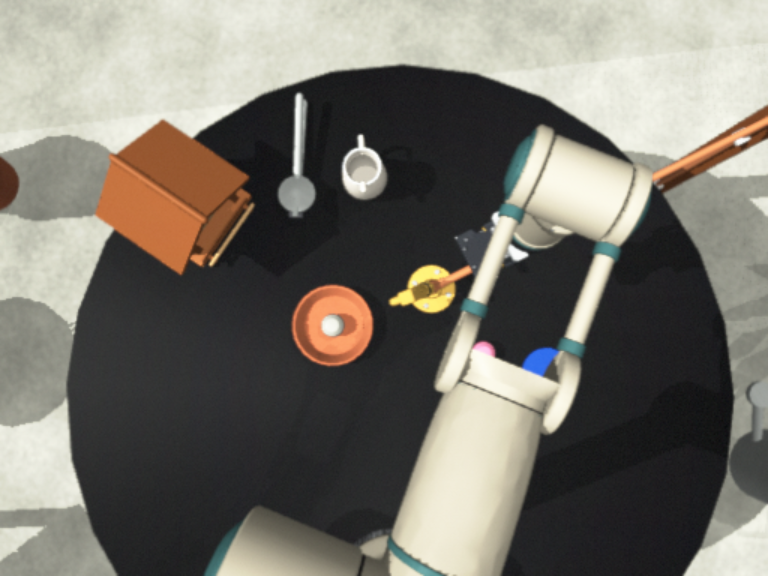

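Stone is centred in the saucer (both at about 332,325 in top), and the predicted outlet line runs from (669,189) through the stone in the crop. Now the valve.

Run:
```python
from turn import *
Rr,o=frame(*p[:3]); V=o+Rr@[.12,0,.078]; psi=p[2]
r.move_l([V[0],V[1],.12],vel=.2); print("touch",r.move_l(list(V),vel=.06,guard=5))
f0=np.array(telemetry.current_wrist_force());m0=np.array(telemetry.current_torque())
gripper_to(.004,8); r.hold(.15)
f=Rr.T@(np.array(telemetry.current_wrist_force())-f0); e=Rr.T@(np.array(telemetry.current_ee_pos())-V)
print("open",telemetry.current_opening(),f.round(2),(e*1e3).round(2),telemetry.current_t())
off=Rr@[np.clip(e[0]+f[0]/8000,-.004,.004),0,0]
gripper_to(.004,20)
def st(v,off):
    q=q_of(tool([0,0,-1],Rr@[np.cos(v),np.sin(v),0])); r.movej(inverse_kinematics(list(V+off),q)); r.hold(.05)
    f=Rr.T@(np.array(telemetry.current_wrist_force())-f0); e=Rr.T@(np.array(telemetry.current_ee_pos())-V-off); m=np.array(telemetry.current_torque())-m0
    print(round(v,2),f.round(2),(e*1e3).round(2),m.round(3),round(telemetry.current_opening(),4)); return f
for v in (0,.3,.6,.9,1.2):
    f=st(v,off); d=np.array([np.cos(v),np.sin(v),0]); off=off+Rr@d*np.clip(f@d/8000,-.001,.001)
np.save("sv.npy",off); print(off,telemetry.current_t())
```

```text
touch False
open 0.017589959427247295 [-5.37  0.98  3.73] [-1.92  0.12  0.28] 30.725
0 [-0.01 -0.38  2.26] [0.54 0.14 0.32] [ 0.125  0.009 -0.01 ] 0.017
0.3 [ 0.33 -0.02  2.36] [0.38 0.12 0.29] [0.116 0.034 0.062] 0.0173
0.6 [ 0.27 -0.79  3.92] [0.2  0.05 0.28] [0.139 0.104 0.036] 0.0171
0.9 [-0.55 -1.02  5.28] [ 0.11 -0.07  0.25] [0.028 0.186 0.044] 0.017
1.2 [-1.55 -0.54  4.16] [ 0.11 -0.07  0.27] [0.028 0.133 0.056] 0.0173
[-0.00147521  0.00229174  0.        ] 33.0083
```

The opening is 17 mm instead of the expected 9, so I look at whether the handle is actually turning.

Run:
```python
from turn import *
Rr,o=frame(*p[:3]); V=o+Rr@[.12,0,.078]
vis=[]
for n in("scene","top"):
    im=vision.snapshot(n)[:,:,::-1]; c=proj(n,[V])[0]; u0,v0=int(c[0])-32,int(c[1])-32
    vis.append(cv2.resize(im[v0:v0+64,u0:u0+64],None,fx=6,fy=6,interpolation=cv2.INTER_CUBIC))
cv2.imwrite("pics/v.png",np.hstack(vis))
```

```text
(no output)
```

View pics/v.png

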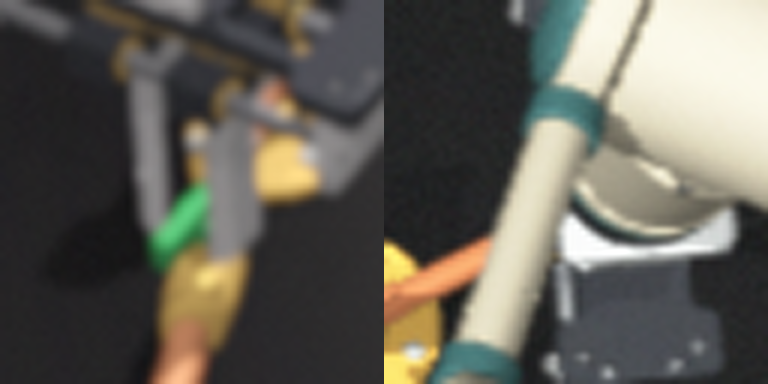

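The green handle has turned with the gripper, but the pads seem to hold a hub beneath it. I regrip higher, on the bar only, and finish the turn.

Run:
```python
from turn import *
Rr,o=frame(*p[:3]); off=np.load("sv.npy"); V=o+Rr@[.12,0,.078]+off
gripper_to(.035); V[2]=.090; r.move_l(list(V),vel=.08)
f0=np.array(telemetry.current_wrist_force());m0=np.array(telemetry.current_torque())
gripper_to(.003,20); r.hold(.1)
w=telemetry.current_wrist_force()
print("open",telemetry.current_opening(),(np.array(w)-f0).round(2),((np.array(telemetry.current_ee_pos())-V)*1e3).round(2),(np.array(telemetry.current_torque())-m0).round(3))
vis=[]
for n in("scene",):
    im=vision.snapshot(n)[:,:,::-1]; c=proj(n,[V])[0]; u0,v0=int(c[0])-32,int(c[1])-32
    vis.append(cv2.resize(im[v0:v0+64,u0:u0+64],None,fx=8,fy=8,interpolation=cv2.INTER_CUBIC))
cv2.imwrite("pics/v2.png",np.hstack(vis)); print(telemetry.current_t())
```

```text
open 0.01663086296907768 [ 2.93  0.11 -1.26] [ 0.08  0.1  -0.18] [ 0.116 -0.137 -0.001]
34.5
```

View pics/v2.png

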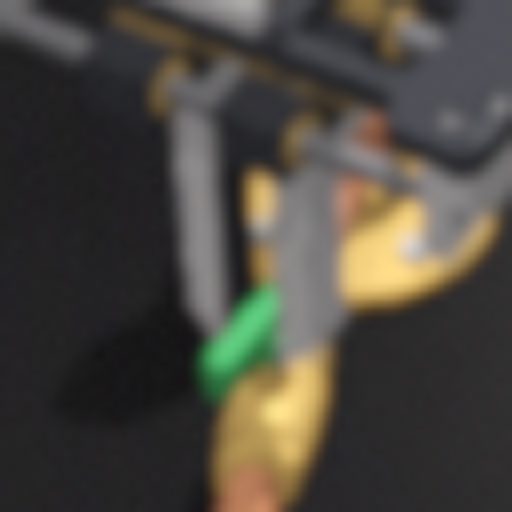

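Run:
```python
from turn import *
Rr,o=frame(*p[:3]); off=np.load("sv.npy"); V=o+Rr@[.12,0,.078]+off; V[2]=.090
f0=np.array(telemetry.current_wrist_force());m0=np.array(telemetry.current_torque())
for v in(1.4,1.57,1.6):
    r.movej(inverse_kinematics(list(V),q_of(tool([0,0,-1],Rr@[np.cos(v),np.sin(v),0])))); r.hold(.05)
    print(v,(Rr.T@(np.array(telemetry.current_wrist_force())-f0)).round(2),(np.array(telemetry.current_torque())-m0).round(3),telemetry.current_opening())
gripper_to(.04); V[2]=.13; r.move_l(list(V),vel=.15); V[2]=.27; r.move_l(list(V),vel=.3)
vis=[]
im=vision.snapshot("scene")[:,:,::-1]; V[2]=.07;c=proj("scene",[V])[0]; u0,v0=int(c[0])-32,int(c[1])-32
im2=cv2.resize(im[v0:v0+64,u0:u0+64],None,fx=8,fy=8,interpolation=cv2.INTER_CUBIC)
V=o+Rr@[.12,0,.078]
for t in(-.028,.028):
    u,v=proj("scene",[V+Rr@[t,0,0]])[0]; cv2.circle(im2,(int((u-u0+.5)*8),int((v-v0+.5)*8)),3,(255,0,255),-1)
cv2.imwrite("pics/v3.png",im2); print(telemetry.current_t())
```

```text
1.4 [0.06 0.42 0.43] [-0.033  0.048  0.047] 0.016926894538556954
1.57 [ 0.58 -0.33 -0.04] [-0.038  0.073 -0.043] 0.016771987145424445
1.6 [ 0.74 -0.88 -0.99] [-0.017  0.085 -0.126] 0.01705964862568771
37.1417
```

View pics/v3.png

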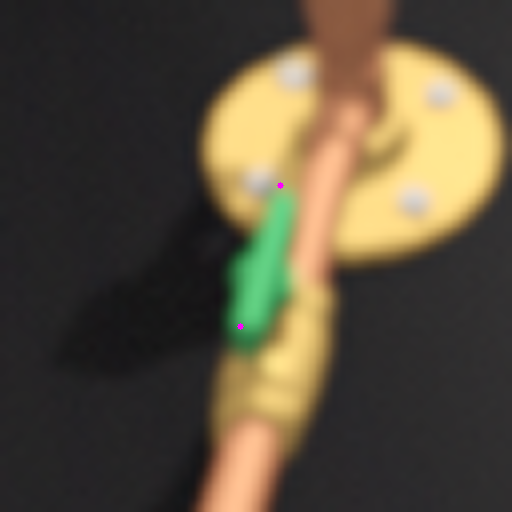

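Run:
```python
from turn import *
P=np.array(telemetry.current_ee_pos()); r.move_l([.45,-.15,.36],vel=.35)
r.movej([1.084,.0,1.4,0,1.7,-.121]); print(telemetry.current_t(),telemetry.current_ee_pos())
Rr,o=frame(*p[:3])
for n in("scene","top"):
    im=vision.snapshot(n); cv2.imwrite(f"pics/{n}4.png",cv2.resize(im[:,:,::-1],(768,576)))
    hsv=cv2.cvtColor(im,cv2.COLOR_RGB2HSV)
    g=(hsv[...,0]>50)&(hsv[...,0]<80)&(hsv[...,1]>120)&(hsv[...,2]>60)
    if n=="scene": g[:200]=0
    ys,xs=np.nonzero(g); w=back(n,np.c_[xs,ys],.075)[:,:2]; U,S,Vt=np.linalg.svd(w-w.mean(0)); d=Rr[:2,:2].T@Vt[0]; print(n,len(xs),"handle angle rel riser x deg",np.rad2deg(np.arctan(d[1]/d[0])),w.mean(0))
    for t in("stone","saucer","squeezer","pitcher","elbow_mid"): print(n,t,[np.round(q["at"],4) for q in models.mark_of(t,n)[:3]])
    c=proj(n,[[.56,-.03,.07]])[0].astype(int); h=45
    vis=cv2.resize(im[c[1]-h:c[1]+h,c[0]-60:c[0]+60,::-1],None,fx=6,fy=6,interpolation=cv2.INTER_CUBIC); cv2.imwrite(f"pics/f{n}.png",vis)
print(telemetry.current_t())
```

```text
40.2083 [0.14537546 0.42160037 0.41335016]
scene 81 handle angle rel riser x deg 0.221622068693406 [ 0.64386656 -0.1784821 ]
scene stone [array([ 0.4634, -0.165 , -0.0022]), array([ 0.3585, -0.1511,  0.0019]), array([0.5035, 0.1267, 0.0101])]
scene saucer [array([ 0.5099,  0.1305, -0.0032])]
scene squeezer [array([7.624e-01, 2.048e-01, 2.000e-04])]
scene pitcher [array([ 0.7925,  0.0718, -0.0028]), array([7.630e-01, 2.054e-01, 1.000e-04])]
scene elbow_mid [array([ 0.5637, -0.0238,  0.1524])]
top 65 handle angle rel riser x deg 0.0029794059834720196 [ 0.63734118 -0.16994533]
top stone [array([ 3.629e-01, -1.516e-01, -3.000e-04]), array([0.51  , 0.1252, 0.0108])]
top saucer [array([0.5052, 0.124 , 0.0009])]
top squeezer [array([ 7.611e-01,  2.042e-01, -4.000e-04])]
top pitcher [array([7.961e-01, 7.200e-02, 6.000e-04]), array([0.5051, 0.126 , 0.007 ])]
top elbow_mid [array([ 0.5645, -0.0214,  0.1481])]
40.8083
```

View pics/ftop.png

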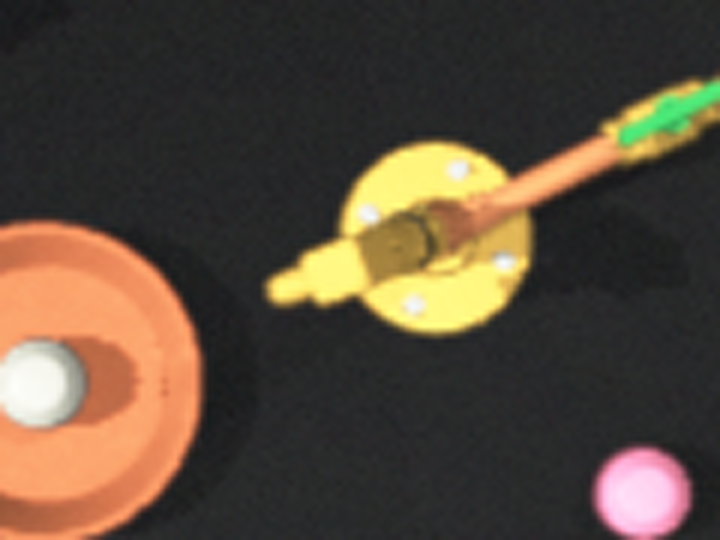

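View pics/scene4.png

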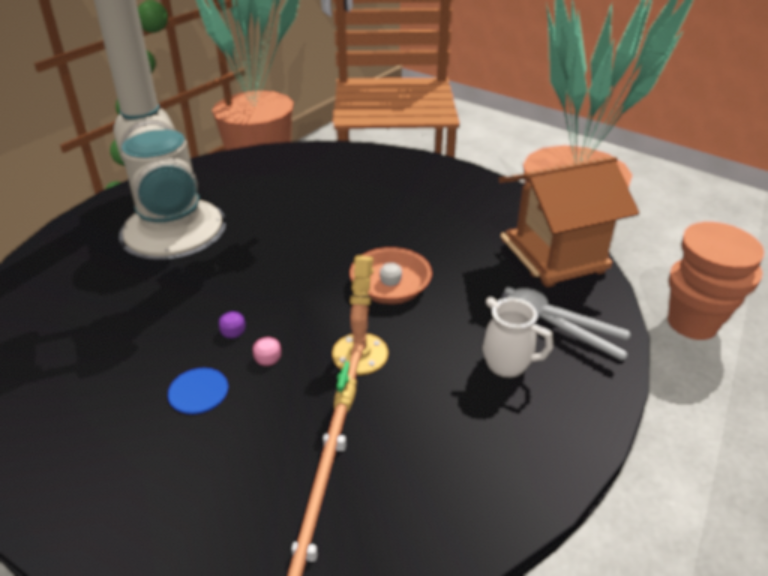

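Everything checks out: the handle is within 0.3° of the pipe in both views, the outlet (crop 280,292) points at the stone (42,382), the other objects are unmoved and the arm is clear.

Run:
```python
from plant import r,telemetry
r.sign_off(); print(telemetry.current_t())
```

```text
the job is handed in; nothing more can be done
the job is handed in; nothing more can be done
```

The bird bath is set up as asked, in order, and the job is handed in at about 41 s on the robot's clock.

- **Stone:** I lifted the grey stone off the coaster, lowered it until it touched the saucer floor, and released it there. In the clear top view its centre and the saucer's fall on the same pixel. The networks' marks for the two, each good to about 4 mm, differ by a few millimetres.
- **Elbow:** I gripped it on its 24 mm flats and screwed it clockwise in one stroke from about 0.64 to 3.24 rad. The computed direction to the stone is 3.25 rad, so it stops about 0.01 rad short rather than running past. The top view shows the outlet line running through the stone.
- **Valve:** I turned the green handle anticlockwise until the commanded turn slightly passed fully open. The last pictures put it 0.0° (top) and 0.2° (scene) off the pipe line.
- **Left alone:** The pitcher, squeezer and saucer read the same positions as at the start, within the networks' accuracy. The gripper is open and clear of everything.

**Checks that disagreed:**
- **Grip opening:** The valve grip opening was 17 mm instead of the 9 mm given. The pads were holding a round green hub, which turned the handle all the same.
- **Torque:** The torque sign during the valve turn was not what I expected. I relied on the pictures for the final angle.
- **Camera calibration:** The two cameras disagreed by about 2–4 mm, so I corrected for that when gripping.

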